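Ready the hand magnifier and hold it over the etching

ROBOT

A 7-joint arm with a two-finger parallel gripper is mounted at the origin on the work surface. World frame = base frame: x ahead of the robot, y to its left, z up, the work surface at z = 0. Lengths are in m, angles in rad, forces in N, time in s.
With the tool pointing down it reaches from about 0.375 to 0.925 m from the base axis. Payload 3.1 kg.
Tool frame: the origin (TCP) lies between the finger pads; the fingertips stand 19 mm ahead of it and the grasp point (between the pads) is the TCP; z points along the fingers, y is the line along which they close (so a half turn about z gives the same grasp; the last joint's range is limited). The gripper opens to 85 mm and grips with 20 to 120 N. Pads are 22 mm wide; open, the fingers measure 114 mm over their backs; the gripper's body (76 mm by 85 mm) begins 54 mm behind the grasp point. The pads swing forward as they close: fully open they stand 13 mm farther back than shut.
Start: joints at [-1.325, 0.383, 0.044, 1.598, -0.018, 1.161, -0.05], TCP at [0.219, 0.612, 0.25] pointing down, gripper open.
Joint ranges: [-2.61, 2.61], [-0.41, 2.15], [-1.48, 1.57], [0, 2.5], [-1.57, 4.71], [0.05, 1.97], [-2.85, 2.85]. Speed limits (rad/s): [2.79, 2.79, 3.14, 3.14, 3.14, 3.14, 3.14].

INTERFACE

Orientations are given as a unit quaternion [x, y, z, w].
In Python, from bench import move_ptp, movel, move_j, move_gripper, pause, inverse_kinematics, read_camera, camera_params, MotionError, sign_off, look_for, tip_of, read_time_s, read_qpos, read_joint_vel, read_effort, read_eef_pos, read_tcp_rot, read_ft_force, read_ft_torque, read_finger_gap, read_grasp_force gives the robot as it stands. Calls block until the motion is done:
- move_ptp(position, orientation): joint-space move of the TCP to a pose.
- movel(position, orientation=None, speed=0.15): straight line of the TCP; orientation=None keeps the orientation; speed is the mean speed in m/s.
- move_j(angles): joint-space move.
- move_gripper(opening, effort=None): finger opening in m; effort is the grip in N (None keeps the last); returns when the fingers have stopped.
- pause(seconds).
- inverse_kinematics(position, orientation): joint angles nearest the present ones, or None.
- read_camera(name): name is "scene" or "top" or "wrist"; returns the picture (384x512x3 uint8, red, green, blue); there is no depth.
- camera_params(name): a dict with "K" (3x3 intrinsics, pixels), "dist_coeffs" ([k1, k2, p1, p2, k3] as OpenCV has them; the pictures are not rectified), "camera_from_world" (4x4, takes a point from world to camera coordinates). Camera axes: x right, y down, z forward; pixel columns grow to the right and rows downward; lengths in m; the calibration is good to about 2 mm. A picture is of the moment at which its call begins: read the wrist's pose just before it. camera_params takes no time and is no camera call; for the wrist camera it gives the pose at the moment of the call.
A pose or a line that the arm cannot do raises MotionError and nothing moves.
- sign_off(): hands the job in; it is judged then, once.
Trained networks look in the newest picture that a camera, given by its name, has taken for a name from the list of things; names that differ only in an ending like _2 or _b are one class to them, and where a whole thing is asked for, a point or a joint stands for the part that bears it (a point fixed in the world has none). Each returns a list of dicts, best first, with "confidence" (0 to 1); they miss things now and then, are a little off and sometimes report something else, mostly with a low value. They report only what shows in the picture. A call takes as long as a camera call. They do not tell look-alikes from the thing itself.
- look_for(camera, name): "at" ([column, row] in pixels, amid what is visible of it).
- tip_of(camera, name): "at" ([column, row] in pixels: a listed point, or the origin of a listed thing).
Readings, each from a call of its own:
- read_time_s(): time.
- read_qpos(): joint angles.
- read_joint_vel(): joint speeds.
- read_effort(): joint torques, N m.
- read_eef_pos(): TCP position.
- read_tcp_rot(): TCP orientation.
- read_ft_force(): force on the tool from outside, world axes, zero at the start.
- read_ft_torque(): the same for the moment, N m.
- read_finger_gap(): finger opening in m.
- read_grasp_force(): force on a finger pad.
Only numpy, scipy, OpenCV 4.12 (cv2) and the standard library are available. Lean on these libraries where they do the work, as an engineer would, in place of code of your own. Each camera call takes 0.05 s, during which the arm holds its last target. There are 200 camera calls.

TASK

The hand magnifier in the slanted desk stand has just been given fresh batteries: press its open battery cover down until it snaps shut, then draw the magnifier out of the stand by its handle, turn it so that the lens lies level, and hold it still with the lens centred over the little picture in the window mount, about 10 cm above it. Finish while still holding the magnifier there in the gripper; touch neither the picture nor its mount and leave everything else where it is.

Things in the scene. Friction and masses are not known exactly. Their poses are not given: they have to be found in the camera images.
- magnifier: Illuminated hand magnifier, pale plastic, 0.18 to 0.28 kg. Origin: centre of the round lens; rim 84 mm across, 11 mm thick. Own z = lens axis, towards the battery cover side; the handle runs along own -x. At the start the lens is down in the stand's sleeve, the handle rises 45 degrees towards the robot's side and own z points up and away from the robot.
- handle (a point): Centre of the handle where it is best gripped, 108 mm from the lens centre along own -x (axes as the magnifier's). The handle runs from 52 to 177 mm from the lens centre, 30 mm wide (own y, flat sides to pinch), 24 mm thick (own z from -12 to +12 mm). The magnifier's centre of mass lies about 85 mm from the lens centre.
- cover (a joint): Battery cover on the handle's upper (+z) face: 0 shut and flush, 0.75 to 1.05 rad open at the start (then about level). A weak hinge spring lifts it again unless its free edge is pressed past a sprung catch (from 0.13 rad on), which then holds it shut. Straight down 35 mm horizontally from the hinge this takes about 9 N; push until the handle stops it, 14 to 20 N.
- cover_hinge (a point): Centre of the battery cover's hinge line across the handle near its butt end, 161 mm from the lens centre (magnifier frame: x -161, z +10.5 mm). The cover is a grey plate 64 x 25.5 x 3 mm.
- cover_edge (a point): Middle of the free edge of the battery cover, on its outer face; 64 mm from the hinge.
- holder: Slanted desk stand, fixed: dark steel foot 135 x 112 x 12 mm, pale sleeve with clear front, tilted 45 degrees, open at its upper end towards the robot's side. Origin under the foot. The sleeve is 58 mm deep with 2 mm play about the rim; a tongue 18 mm wide lies under the handle up to 85 mm from the lens centre. Draw out along the handle, 45 degrees up, at least 65 mm.
- sleeve (a point): Point in the stand where the lens centre sits when the magnifier is fully in the sleeve; 56 mm above the table.
- mount: Cream window mount 180 (own x) x 230 (own y) mm on a brown backing board 192 x 242 mm, fixed flat on the table, top 7 mm above it; origin on the table under its centre, z up.
- picture (a point): Centre of the small etching in the mount's window (52 x 74 mm), 5 mm above the table.
- weight_a: Steel paper weight 34 mm across, 40 mm high, on a far corner of the mount; origin under its foot. Leave alone.
- weight_b: Its twin on the mount's other far corner. Leave alone.
- glue: White adhesive bottle, 38 mm across, 115 mm high, near the middle of the bench; origin under its foot. Leave alone.
- folder: Bone folder 140 x 18 x 5 mm lying in the middle of the bench. Leave alone.
- brushes: White pot of brushes, 68 mm across, pot 85 mm and brushes up to 200 mm high, right; origin under its foot. Leave alone.
- jar: Glass jar, 60 mm across and 60 mm high, left; origin under its foot. Leave alone.
- loupe: Black folding linen loupe, 42 mm square and 47 mm high, far middle. Leave alone.
- books: Two stacked books, 150 x 210 x 42 mm, right. Leave alone.
Things that resemble listed ones, but are neither listed nor needed, are in the scene too. What is shaped like the magnifier but yellow is not meant. Leave any red look-alike of the holder alone.

How it is judged:
By the outcome, as a careful person would: the job done as asked, in the order asked, and still so for the second after the job is handed in, while the arm keeps its last pose, push and grip.
It also fails if it takes over 54 s, if anything falls off the work surface, if the arm or the gripper's body presses on something with over 40 N, if the wrist force passes 120 N, or if a joint passes its speed limit or range.

## Working session

There is one attempt and no reset: what is moved stays moved. The work goes in short steps, each a Python script; the robot and the scene stay as the last script left them, time stands still between calls to the robot, and variables do not carry over. Pictures are saved under pics/ and viewed, at most 10 in all, crops included, and the job is handed in when it is done.

```bash
mkdir -p pics; cat > h.py <<'E'
import numpy as np, cv2
from bench import *
from scipy.spatial.transform import Rotation as R
from scipy.optimize import least_squares
def und(cam,uv,P=None):
    P=P or camera_params(cam)
    q=cv2.undistortPoints(np.array([[uv]],float),np.array(P['K']),np.array(P['dist_coeffs']))[0,0]
    T=np.array(P['camera_from_world']);Rm=T[:3,:3];t=T[:3,3]
    return -Rm.T@t, Rm.T@np.array([q[0],q[1],1.])
def at_z(cam,uv,z,P=None):
    o,d=und(cam,uv,P); return o+d*(z-o[2])/d[2]
def proj(cam,p,P=None):
    P=P or camera_params(cam);T=np.array(P['camera_from_world'])
    return cv2.projectPoints(np.array(p,float).reshape(-1,3),cv2.Rodrigues(T[:3,:3])[0],T[:3,3],np.array(P['K']),np.array(P['dist_coeffs']))[0][:,0]
def tri(rays):
    A=np.zeros((3,3));b=np.zeros(3)
    for o,d in rays:
        d=d/np.linalg.norm(d);M=np.eye(3)-np.outer(d,d);A+=M;b+=M@o
    return np.linalg.solve(A,b)
def save(n,im): cv2.imwrite('pics/'+n+'.png',cv2.cvtColor(im,cv2.COLOR_RGB2BGR))
E
python3 - <<'E'
from h import *
ims=[read_camera(c) for c in('scene','top')]
for c,im in zip(('scene','top'),ims):
    save(c,cv2.resize(im,(800,600)))
    P=camera_params(c);T=np.array(P['camera_from_world']);print(c,(-T[:3,:3].T@T[:3,3]).round(3))
    for n in('magnifier','handle','cover_hinge','cover_edge','sleeve','holder','picture','mount','glue','brushes','jar'):
        print(n,[(np.round(d['at']),round(d['confidence'],2)) for d in tip_of(c,n)[:3]])
print(read_time_s())
E
```

```text
scene [ 1.357 -1.01   1.146]
magnifier [(array([311., 198.]), 0.75), (array([272., 164.]), 0.72)]
handle [(array([290., 174.]), 0.93), (array([285., 247.]), 0.64)]
cover_hinge [(array([281., 162.]), 0.41), (array([268., 186.]), 0.4), (array([310., 197.]), 0.4)]
cover_edge [(array([267., 173.]), 0.55), (array([301., 166.]), 0.5), (array([229., 300.]), 0.24)]
sleeve [(array([310., 200.]), 0.78), (array([289., 135.]), 0.74), (array([232., 276.]), 0.16)]
holder [(array([290., 142.]), 0.86), (array([311., 210.]), 0.71)]
picture [(array([233., 273.]), 0.8)]
mount [(array([122., 294.]), 0.72), (array([235., 273.]), 0.71)]
glue [(array([230., 216.]), 0.48), (array([313., 197.]), 0.32)]
brushes [(array([124., 297.]), 0.69)]
jar [(array([316., 166.]), 0.52)]
top [0.265 0.014 1.394]
magnifier [(array([187., 168.]), 0.77), (array([148., 254.]), 0.74)]
handle [(array([175., 235.]), 0.94), (array([190., 185.]), 0.79)]
cover_hinge [(array([195., 195.]), 0.71), (array([189., 228.]), 0.58)]
cover_edge [(array([173., 237.]), 0.69), (array([188., 176.]), 0.42), (array([305., 175.]), 0.28)]
sleeve [(array([ 91., 261.]), 0.79), (array([190., 169.]), 0.75), (array([251., 228.]), 0.39)]
holder [(array([ 98., 262.]), 0.89), (array([198., 177.]), 0.62)]
picture [(array([305., 178.]), 0.75)]
mount [(array([306., 179.]), 0.89)]
glue [(array([393., 189.]), 0.66), (array([252., 229.]), 0.5), (array([193., 193.]), 0.38)]
brushes [(array([380., 235.]), 0.88), (array([306., 178.]), 0.67)]
jar [(array([122., 210.]), 0.8), (array([190., 169.]), 0.44)]
1.2
```

View pics/scene.png

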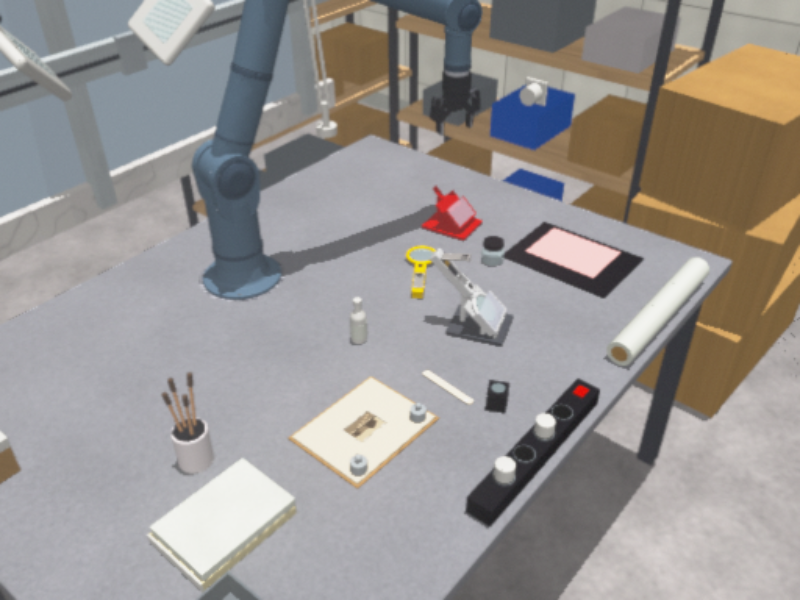

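View pics/top.png

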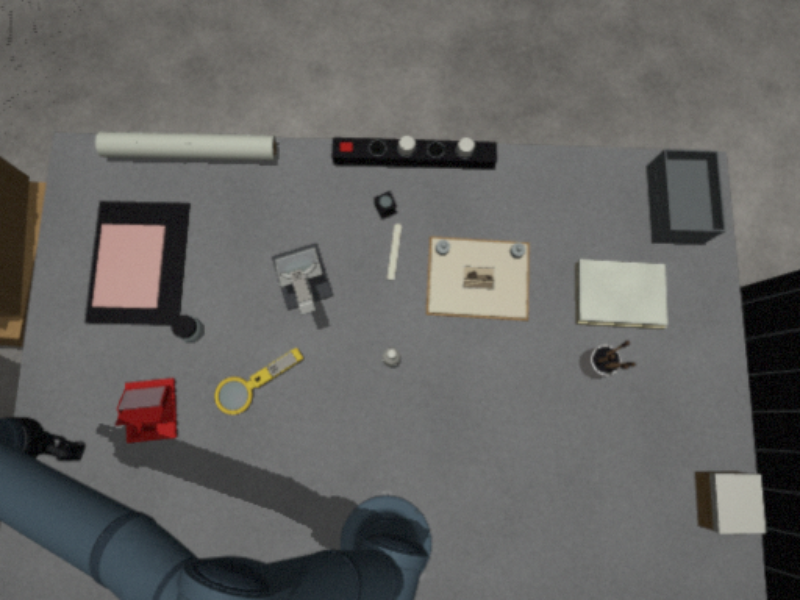

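```bash
python3 - <<'E'
from h import *
S=lambda uv:und('scene',uv); T=lambda uv:und('top',uv)
for n,a,b in(('lens',(311,198),(187,168)),('handle',(285,247),(190,185)),('hinge?',(268,186),(195,195)),('hinge2',(281,162),(195,195)),('edge',(301,166),(188,176)),('handle2',(290,174),(190,185)),('pic',(233,273),(305,178))):
    p=tri([S(a),T(b)]);print(n,p.round(3),proj('scene',p).round(),proj('top',p).round())
print(at_z('scene',(233,273),.005),at_z('top',(305,178),.005),at_z('scene',(310,200),.056),at_z('top',(188.5,168.5),.056))
E
```

```text
lens [0.608 0.221 0.051] [[312. 198.]] [[188. 169.]]
handle [ 0.565  0.207 -0.188] [[297. 243.]] [[199. 194.]]
hinge? [0.486 0.164 0.09 ] [[276. 184.]] [[201. 201.]]
hinge2 [0.492 0.177 0.18 ] [[280. 162.]] [[194. 194.]]
edge [0.557 0.204 0.174] [[300. 166.]] [[187. 175.]]
handle2 [0.529 0.195 0.136] [[291. 174.]] [[191. 186.]]
pic [ 0.597 -0.206  0.   ] [[233. 273.]] [[305. 178.]]
[ 0.60104424 -0.20833747  0.005     ] [ 0.5957322  -0.20564654  0.005     ] [0.61268948 0.19896565 0.056     ] [0.60865915 0.21859201 0.056     ]
```

The scene view shows the pale magnifier in its stand at about (312,198) in native pixels, with the handle rising to (281,162). The yellow magnifier and red stand are decoys. In the top view the mount is at (305,178). Next I'll check reachability and take a close look.

```bash
cat >> h.py <<'E'
def toolq(yaw,tilt,flip=1):
    """tool z = down, tilted by `tilt` (deg) forward(+)/backward(-) in vertical plane of heading yaw (deg)"""
    a=np.radians(yaw);t=np.radians(tilt)
    f=np.array([np.cos(a),np.sin(a),0]);y=np.array([-np.sin(a),np.cos(a),0])*flip
    z=np.sin(t)*f-np.cos(t)*np.array([0,0,1]);x=np.cross(y,z)
    return R.from_matrix(np.c_[x,y,z]).as_quat()
E
python3 - <<'E'
from h import *
for fl in(1,-1):
  for t in(0,-10,-20,-30,-40):
    q=inverse_kinematics([.53,.19,.132],toolq(20,t,fl)); print(fl,t,None if q is None else np.round(q,2))
  for t in(0,15,25,35,45):
    q=inverse_kinematics([.50,-.17,.107],toolq(-20,t,fl)); print('end',fl,t,None if q is None else np.round(q,2))
f=1
move_gripper(0.0,40)
move_ptp([.47,.17,.40],toolq(20,0,1))
im=read_camera('wrist');save('w1',im);P=camera_params('wrist');T=np.array(P['camera_from_world']);print((-T[:3,:3].T@T[:3,3]).round(3),T[2,:3].round(2))
for n in('magnifier','handle','cover_hinge','cover_edge','sleeve','holder'):
    print(n,[(np.round(d['at']),round(d['confidence'],2)) for d in tip_of('wrist',n)[:3]])
print(read_time_s(), read_qpos())
E
```

```text
1 0 [-0.62  0.36  0.24  1.92 -0.11  0.87  1.59]
1 -10 [-0.59  0.46  0.22  1.79 -0.12  1.08  1.6 ]
1 -20 [-0.56  0.56  0.2   1.66 -0.12  1.28  1.61]
1 -30 [-0.54  0.67  0.19  1.54 -0.12  1.48  1.61]
1 -40 [-0.51  0.77  0.17  1.42 -0.12  1.66  1.61]
end 1 0 [-0.46  0.46  0.85  2.03 -0.46  0.85  1.88]
end 1 15 [-0.46  0.29  0.77  2.22 -0.39  0.48  1.81]
end 1 25 [-0.15  0.18  0.39  2.32 -0.07  0.22  1.51]
end 1 35 [ 0.15  0.16  0.05  2.42  2.1   0.09 -0.66]
end 1 45 None
-1 0 [-0.92  0.41  0.61  1.93 -0.3   0.89 -1.39]
-1 -10 [-0.89  0.52  0.61  1.8  -0.32  1.1  -1.37]
-1 -20 [-0.86  0.63  0.62  1.68 -0.34  1.31 -1.35]
-1 -30 [-0.83  0.75  0.63  1.55 -0.35  1.51 -1.33]
-1 -40 [-0.81  0.87  0.64  1.43 -0.36  1.7  -1.31]
end -1 0 [-0.67  0.64  1.15  2.04 -0.74  0.95 -1.03]
end -1 15 [-0.77  0.47  1.17  2.22 -0.81  0.59 -0.97]
end -1 25 [-0.66  0.27  0.96  2.34 -0.72  0.27 -1.02]
end -1 35 [0.18 0.17 0.02 2.41 2.07 0.09 2.52]
end -1 45 None
[0.406 0.148 0.522] [ 0.25  0.09 -0.96]
magnifier [(array([252., 241.]), 0.81), (array([ 81., 205.]), 0.73), (array([383., 112.]), 0.66)]
handle [(array([320., 127.]), 0.92), (array([250., 212.]), 0.68), (array([252., 227.]), 0.46)]
cover_hinge [(array([294., 136.]), 0.8), (array([247., 203.]), 0.66), (array([248., 214.]), 0.39)]
cover_edge [(array([330., 127.]), 0.82)]
sleeve [(array([251., 242.]), 0.85), (array([502., 138.]), 0.84)]
holder [(array([475., 136.]), 0.75), (array([252., 226.]), 0.6)]
4.2333 [-0.79025596 -0.01800411  0.35736894  1.76070309  0.00660094  1.39802032
  1.48647194]
```

View pics/w1.png

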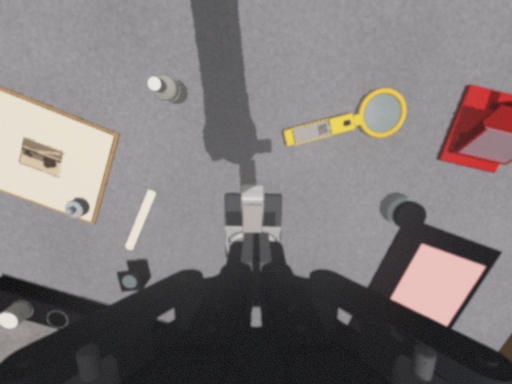

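The wrist view shows the stand at about (252,225), with its lens end hidden by the gripper. I'll move forward for a clear view and fit the pose from all three cameras.

```bash
cat > fit.py <<'E'
from h import *
s=np.sqrt(.5)
def world(p,own):
    x,y,yaw=p;c,sn=np.cos(yaw),np.sin(yaw)
    own=np.atleast_2d(own); f=np.array([c,sn,0]);l=np.array([-sn,c,0]);u=np.array([0,0,1.])
    ox=s*f-s*u; oz=s*f+s*u
    return np.array([x,y,.056])+own[:,:1]*ox+own[:,1:2]*l+own[:,2:]*oz
PT={'magnifier':[0,0,0],'sleeve':[0,0,0],'handle':[-.108,0,0],'cover_hinge':[-.161,0,.0105]}
E
python3 - <<'E'
from fit import *
move_ptp([.56,.20,.42],toolq(20,0,1))
obs=[]
p0=[.608,.215,np.radians(19)]
ims={}
for c in('wrist','scene','top'):
    ims[c]=read_camera(c);P=camera_params(c)
    for n in PT:
        for d in tip_of(c,n)[:4]:
            e=np.array(d['at'])-proj(c,world(p0,PT[n]),P)[0]
            if np.linalg.norm(e)<(30 if c=='wrist' else 12): obs.append((c,P,n,np.array(d['at']),d['confidence']))
    for n in('holder','cover_edge'): print(c,n,[(np.round(d['at']),round(d['confidence'],2)) for d in tip_of(c,n)[:3]])
def res(p): return np.concatenate([(proj(c,world(p,PT[n]),P)[0]-a)*w for c,P,n,a,w in obs])
r=least_squares(res,p0,loss='soft_l1',f_scale=2)
print(r.x.round(4),np.degrees(r.x[2]))
for o,e in zip(obs,res(r.x).reshape(-1,2)): print(o[0],o[2],o[3].round(),round(o[4],2),(e/o[4]).round(1))
P=camera_params('wrist');im=ims['wrist'].copy()
k=3;a=proj('wrist',world(r.x,[-.08,0,0]),P)[0];x0=int(np.clip(a[0]-120,0,272));y0=int(np.clip(a[1]-90,0,204))
b=cv2.resize(im[y0:y0+180,x0:x0+240],None,fx=3,fy=3)
pts=[[-.177,y,z] for y in(-.015,.015) for z in(-.012,.012)]+[[.042*np.cos(t),.042*np.sin(t),0] for t in np.linspace(0,6.28,24)]+[[-.108,0,.012],[-.161,0,.0105],[-.052,.015,0.012],[-.052,-.015,.012]]
for q in proj('wrist',world(r.x,pts),P): cv2.circle(b,tuple(int(v) for v in (q-[x0,y0])*3),2,(255,0,0),-1)
save('w2',b);print(read_time_s(),x0,y0)
E
```

```text
wrist holder [(array([252., 179.]), 0.74), (array([485.,  80.]), 0.74), (array([255., 178.]), 0.29)]
wrist cover_edge [(array([328.,  69.]), 0.9), (array([257., 178.]), 0.89)]
scene holder [(array([291., 144.]), 0.96), (array([309., 210.]), 0.84)]
scene cover_edge [(array([299., 167.]), 0.63), (array([268., 174.]), 0.54)]
top holder [(array([193., 174.]), 0.97), (array([ 95., 262.]), 0.67)]
top cover_edge [(array([191., 185.]), 0.67), (array([190., 174.]), 0.59)]
[0.6056 0.211  0.3195] 18.305464484876026
wrist sleeve [254. 191.] 0.57 [-1.4 -1.5]
wrist handle [251. 149.] 0.73 [1.7 2.2]
scene magnifier [312. 197.] 0.97 [-1.2  0.9]
scene sleeve [309. 198.] 0.71 [ 1.2 -0.5]
scene handle [291. 176.] 0.82 [0.2 0. ]
scene cover_hinge [284. 162.] 0.62 [-1.2  1.9]
top magnifier [190. 167.] 0.73 [1.1 2. ]
top sleeve [193. 166.] 0.72 [-2.2  3.6]
top handle [191. 188.] 0.51 [ 2.6 -3.5]
top cover_hinge [193. 194.] 0.45 [ 1.  -2.8]
5.7583 132 72
```

View pics/w2.png

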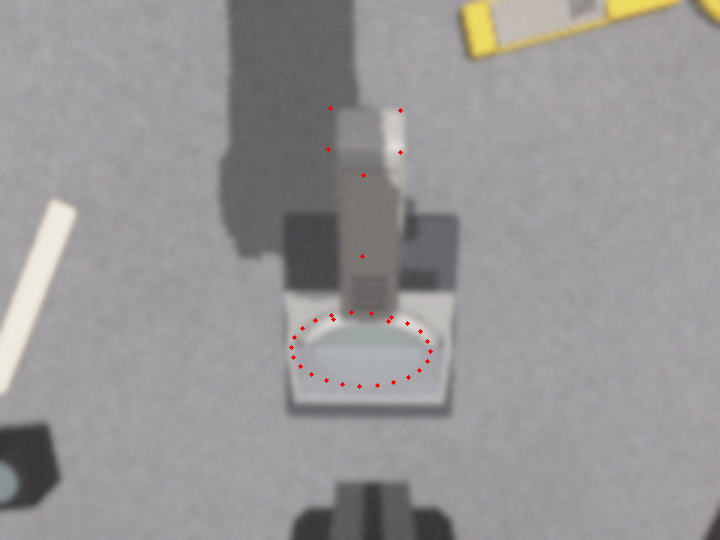

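The fit falls about 2–3 px to image-left of the real handle; butt, rim top and depth agree. I'll apply that correction (lens ≈ (0.604, 0.216), yaw ≈ 19.6°) and press the cover.

```bash
cat >> fit.py <<'E'
p=[.6039,.2161,np.radians(19.6)]
yd=np.degrees(p[2]);f=np.array([np.cos(p[2]),np.sin(p[2]),0])
E
python3 - <<'E'
from fit import *
h=world(p,[-.161,0,.0105])[0];print('hinge',h)
q=toolq(yd,0);t=h+.042*f
move_ptp([t[0],t[1],.25],q)
F0=np.array(read_ft_force());print(F0)
z=.215;movel([t[0],t[1],z],q,speed=.1);tr=[]
while z>.150:
    z-=.004 if z>.18 else .0015
    movel([t[0],t[1],z],q,speed=.03);F=np.array(read_ft_force())-F0;tr.append((round(z,4),round(read_eef_pos()[2],4),F.round(1).tolist()))
    if F[2]>15.5: break
print(*tr,sep='\n');print(read_time_s())
save('s3',cv2.resize(read_camera('scene')[120:240,220:380],None,fx=4,fy=4))
E
```

```text
hinge [0.50364665 0.18040139 0.17726881]
[ 0.26395086 -0.18525711  0.07643443]
(0.211, np.float64(0.2113), [-1.3, 0.3, -0.0])
(0.207, np.float64(0.2067), [0.0, 0.8, -0.3])
(0.203, np.float64(0.2027), [-0.7, 0.6, -0.3])
(0.199, np.float64(0.1987), [-0.8, -0.5, -0.0])
(0.195, np.float64(0.1947), [-0.6, -0.1, 0.0])
(0.191, np.float64(0.1907), [-0.9, 0.6, 0.2])
(0.187, np.float64(0.1867), [-0.3, -0.8, -0.5])
(0.183, np.float64(0.1827), [0.3, -0.7, -0.3])
(0.179, np.float64(0.1787), [0.4, -0.4, -0.1])
(0.1775, np.float64(0.1774), [0.3, 1.3, -0.3])
(0.176, np.float64(0.1759), [0.6, 1.1, -0.7])
(0.1745, np.float64(0.1744), [1.5, 0.1, 0.8])
(0.173, np.float64(0.1728), [0.0, 0.6, 0.3])
(0.1715, np.float64(0.1713), [0.3, -0.3, 0.7])
(0.17, np.float64(0.17), [0.3, 0.3, 1.0])
(0.1685, np.float64(0.169), [-0.5, -0.0, 3.9])
(0.167, np.float64(0.1677), [0.2, 1.3, 5.0])
(0.1655, np.float64(0.165), [0.7, 0.4, -0.4])
(0.164, np.float64(0.1634), [-0.1, 1.3, 0.5])
(0.1625, np.float64(0.1625), [0.7, 0.8, 1.4])
(0.161, np.float64(0.1616), [0.9, 0.4, 3.6])
(0.1595, np.float64(0.1607), [1.0, 0.3, 5.6])
(0.158, np.float64(0.1597), [1.1, 0.3, 7.8])
(0.1565, np.float64(0.1588), [1.5, 1.5, 8.3])
(0.155, np.float64(0.1579), [1.8, 0.1, 9.4])
(0.1535, np.float64(0.157), [1.4, 1.7, 11.5])
(0.152, np.float64(0.1562), [2.6, 1.2, 12.4])
(0.1505, np.float64(0.1553), [2.6, 1.5, 14.6])
(0.149, np.float64(0.1544), [3.1, 1.6, 15.3])
14.525
```

```bash
python3 - <<'E'
from fit import *
q=toolq(yd,0);e=read_eef_pos()
movel([e[0],e[1],.23],q,speed=.2)
move_ptp([.56,.20,.36],q);move_gripper(.085)
im=read_camera('wrist');P=camera_params('wrist')
for n in('magnifier','cover_hinge','cover_edge','handle'): print(n,[(np.round(d['at']),round(d['confidence'],2)) for d in tip_of('wrist',n)[:3]])
a=proj('wrist',world(p,[-.08,0,0]),P)[0];x0=int(np.clip(a[0]-120,0,272));y0=int(np.clip(a[1]-90,0,204))
b=cv2.resize(im[y0:y0+180,x0:x0+240],None,fx=3,fy=3)
pts=[[-.177,y,z] for y in(-.015,.015) for z in(-.012,.012)]+[[.042*np.cos(t),.042*np.sin(t),0] for t in np.linspace(0,6.28,24)]+[[-.097,y,.012] for y in (-.0127,.0127)]
for w in proj('wrist',world(p,pts),P): cv2.circle(b,tuple(int(v) for v in (w-[x0,y0])*3),2,(255,0,0),-1)
c=cv2.resize(read_camera('scene')[130:230,250:350],(480,480))
save('w3',b);save('s4',c);print(x0,y0,read_time_s())
E
```

```text
magnifier [(array([402.,  43.]), 0.97), (array([254., 194.]), 0.6), (array([257., 167.]), 0.39)]
cover_hinge [(array([299.,  74.]), 0.63), (array([252., 132.]), 0.61)]
cover_edge [(array([255., 164.]), 0.93), (array([342.,  62.]), 0.92)]
handle [(array([252., 151.]), 0.74), (array([331.,  66.]), 0.69)]
135 78 16.8
```

View pics/w3.png

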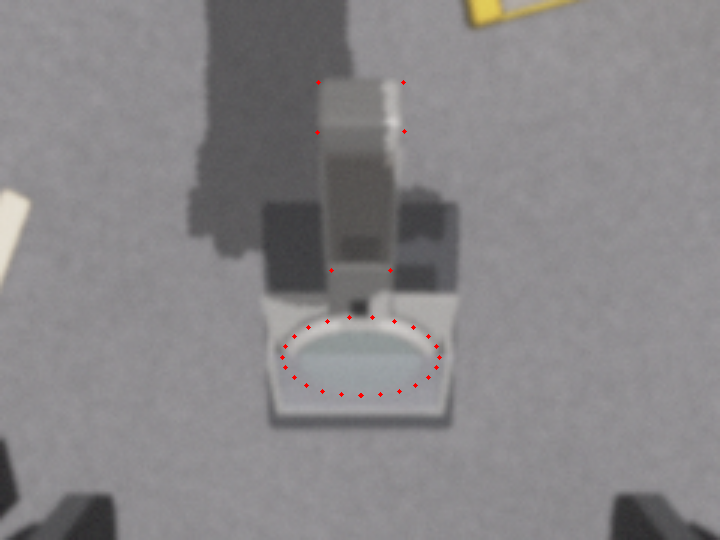

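View pics/s4.png

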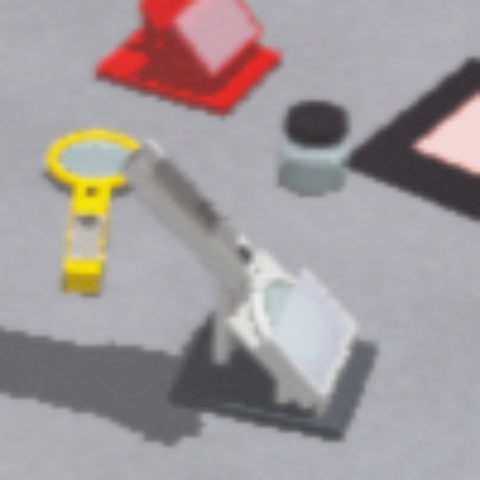

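Both views show the cover shut flush, its edge at (360,265) in the wrist crop, and the model overlays the magnifier well. I'll grip the handle now.

```bash
python3 - <<'E'
from fit import *
q=toolq(yd,-40);zt=R.from_quat(q).apply([0,0,1]);g=world(p,[-.108,0,0])[0];u=world(p,[-1,0,0])[0]-world(p,[0,0,0])[0]
for k in(0,.04,.08,.12): assert inverse_kinematics(g+k*u,q) is not None,k
move_ptp(g-.10*zt,q);move_gripper(.06,40)
F0=np.array(read_ft_force())
movel(g-.03*zt,q,speed=.12);movel(g,q,speed=.05)
print(F0,np.array(read_ft_force())-F0,read_time_s())
move_gripper(0.0,60)
print(read_finger_gap(),read_grasp_force(),np.array(read_ft_force())-F0)
if abs(read_finger_gap()-.03)<.004:
    for k in(.01,.03,.075,.115):
        movel(g+k*u,q,speed=.06);print(k,np.array(read_ft_force()).round(1),read_finger_gap())
im=read_camera('scene');save('s5',cv2.resize(im[60:252,180:436],None,fx=2.5,fy=2.5));print(read_time_s())
E
```

```text
[-1.0528095   0.33111592  0.42804256] [0.52025306 0.25310973 0.11238452] 19.3833
0.029140909371697044 59.852189643207794 [ 2.3014902  -0.22475216  0.56037997]
0.01 [1.4 1.1 2.3] 0.02949211372713054
0.03 [ 0.1 -0.2  1.4] 0.029288355992310538
0.075 [-0.5 -0.4 -2.6] 0.02869956914942089
0.115 [ 0.1  0.1 -1.8] 0.028757223594402123
22.325
```

View pics/s5.png

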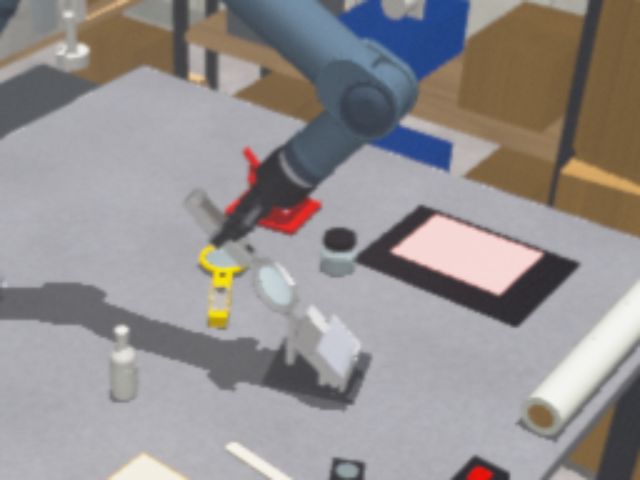

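The lens is clear of the sleeve. Next I lift, level it and carry it over the picture.

```bash
python3 - <<'E'
from fit import *
e=np.array(read_eef_pos());movel([e[0]-.0,e[1],.30],toolq(yd,-40),speed=.15)
pic=np.array([.5985,-.207,.105]);yw=-19;d=np.array([np.cos(np.radians(yw)),np.sin(np.radians(yw)),0])
q=toolq(yw,5);t=pic-.108*d
move_ptp([e[0],e[1],.32],toolq(yd,5))
move_ptp([t[0],t[1],.30],q)
for c in('top','scene','wrist'):
    im=read_camera(c)
    if c=='wrist': save('w6',im)
    for n in('picture','mount','magnifier'): print(c,n,[(np.round(x['at'],1),round(x['confidence'],2)) for x in tip_of(c,n)[:3]])
print(proj('wrist',[*pic[:2],.005]), proj('wrist',[*pic[:2],.30]))
movel([t[0],t[1],.15],q,speed=.1)
im=read_camera('top');save('t6',cv2.resize(im[110:230,230:390],(800,600)))
im=read_camera('scene');save('s6',cv2.resize(im[180:330,140:340],(800,600)))
print(proj('top',[pic[0],pic[1],.15]),proj('top',[pic[0],pic[1],.005]),proj('scene',[pic[0],pic[1],.15]),read_eef_pos(),t,read_finger_gap(),read_time_s())
E
```

```text
top picture [(array([304.4, 174. ]), 0.71)]
top mount [(array([304.4, 177.7]), 0.73)]
top magnifier [(array([145.1, 253. ]), 0.98), (array([319.3, 151.7]), 0.57)]
scene picture []
scene mount [(array([233.4, 274. ]), 0.61)]
scene magnifier [(array([270.3, 162.8]), 0.85), (array([229.7, 198.4]), 0.62)]
wrist picture [(array([ 71.3, 257.7]), 0.67)]
wrist mount []
wrist magnifier []
[[255.48370189 219.17464644]] [[255.72903929 412.72027467]]
[[312.11466885 167.31360705]] [[305.35631876 177.28213346]] [[230.9773398  238.26861366]] [ 0.49689644 -0.17189049  0.15061047] [ 0.49638399 -0.17183864  0.105     ] 0.029147912818323383 27.3833
```

View pics/t6.png

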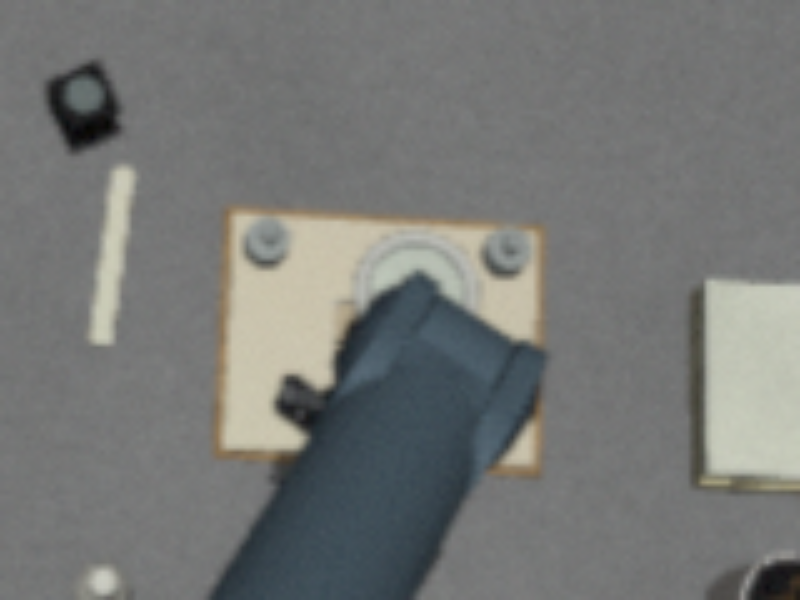

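View pics/s6.png

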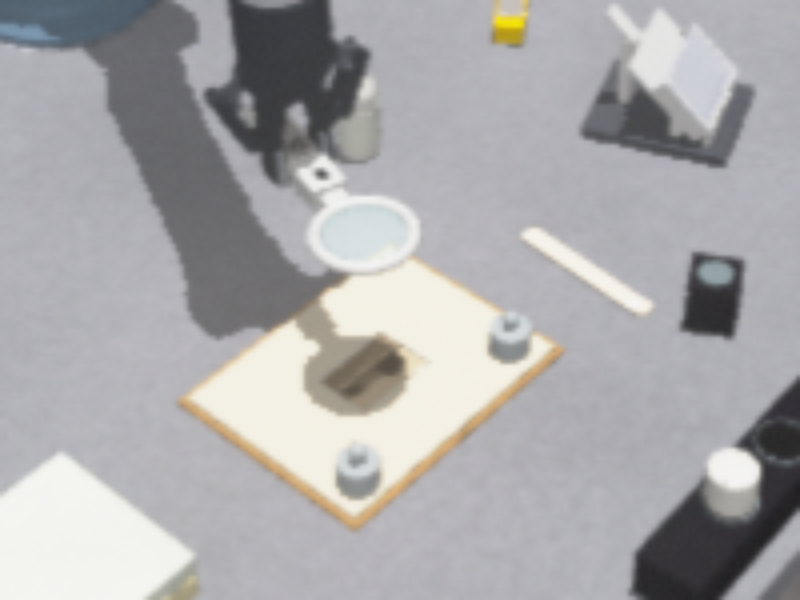

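The lens is level: its scene ellipse ratio of 0.67 matches the viewing angle. It is centred over the picture to within about 2–3 mm in both cameras (top lens ≈ (313.6,168.6), mount centre ≈ (306.5,178.3)). I'll nudge it +2 mm in x and descend to 10 cm.

```bash
python3 - <<'E'
from fit import *
yw=-19;a=np.radians(yw);t=np.array([.6005,-.207,.105])-.108*np.array([np.cos(a),np.sin(a),0])
movel(t,toolq(yw,5),speed=.05);pause(.7)
im=read_camera('scene');save('s7',cv2.resize(im[180:330,140:340],(800,600)))
print(read_eef_pos(),t,np.abs(read_joint_vel()).max(),read_finger_gap(),read_grasp_force(),proj('scene',[.6005,-.207,.105]),read_time_s())
E
```

```text
[ 0.49835729 -0.17184343  0.10497658] [ 0.49838399 -0.17183864  0.105     ] 0.001266878632158672 0.028708978349807457 59.46343667825545 [[232.01987413 249.56801636]] 29.1833
```

View pics/s7.png

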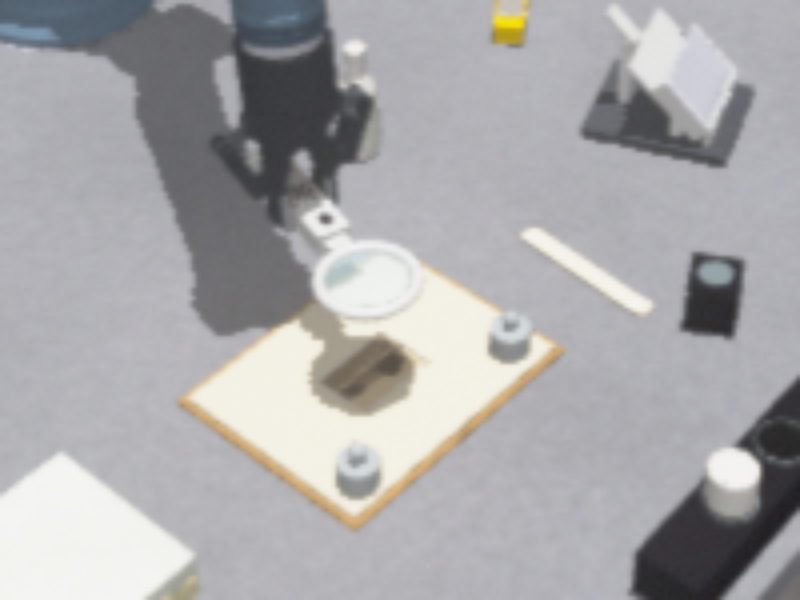

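The lens centre is at (368,280) in the crop, which is (232,250) native and matches the prediction. Everything is still, so I'm handing it in.

```bash
python3 -c "
from bench import *
print(sign_off())"
```

```text
the job is handed in; nothing more can be done
None
```

I pressed the battery cover shut, drew the magnifier out of the stand, and handed the job in at about 29 s with it gripped and still, lens level, about 10 cm above the picture and centred to within an estimated 2–3 mm.

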